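Put the samples back in their matching holders

ROBOT

A 6-joint arm with a two-finger parallel gripper is mounted at the origin on the work surface. World frame = base frame: x ahead of the robot, y to its left, z up, the work surface at z = 0. Lengths are in m, angles in degrees, forces in N, time in s.
With the tool pointing down it reaches from about 0.35 to 0.875 m from the base axis. Payload 4.2 kg.
Tool frame: the origin (TCP) lies at the very end of the fingers, on their centre line; the grasp point (between the pads) lies 19 mm behind it (r.grip_point_offset is the distance from the TCP to the grasp point, in m); z points along the fingers, y is the line along which they close (so a half turn about z gives the same grasp; the last joint's range is limited). The gripper opens to 87 mm and grips with 3 to 60 N. Pads are 19 mm wide; open, the fingers measure 117 mm over their backs; the gripper's body (75 mm by 190 mm) begins 51 mm behind the grasp point.
Start: joints at [-54.798, 22.042, 0.453, 0, -68.411, -14.817], TCP at [0.218, -0.586, 0.223] pointing down, gripper open.
Joint ranges: [-179.83, 179.83], [-69.29, 118.12], [-61.27, 80.66], [-181.25, 117.63], [-171.15, -9.14], [-177.46, 177.46]. Speed limits (degrees/s): [159.86, 159.86, 180, 180, 180, 180].

INTERFACE

Orientations are given as a 3x3 rotation matrix whose columns are the frame's x, y, z axes.
In Python, from station import r gives the robot as it stands.
- The arm moves only by the tool move_arm, never from a script. Its argument "series" is a list of rows, each a list of 3 entries, a list of its own where there are three numbers: the turn, a rotation vector about the tool's x, y, z as a fraction of full scale, then the shift along the tool's x, y, z as a fraction of full scale, then the opening, from 0 (shut) to 1 (fully open). A call has 1 to 12 rows; each row shifts and turns the commanded pose from where the row before left it, along the tool's axes as they then stand; what a row does not reach is not made up. Full scale, the value 1, is 0.5 m for a shift and 0.1 rad for a turn. A row lasts 1/10 s, in which the tool goes at most 50 mm and 8.59 degrees, less where a joint would pass 70% of its speed; a pose out of reach is approached as far as the arm can. A call with a number of a shift or a turn outside -1 to 1 is refused whole. A call with a gripper value outside its range is refused whole. The fingers move at their own pace and stop on an object; the grip force is fixed at half the most. Time passes only in rows, so rows that do not move let the fingers close. It gives the time, the measured TCP pose, the force, the opening and the grip force at its end, in the units of the state.
- r.sense(): the state, without advancing time (a new reading comes with each control period).
- r.capture(name): name is "side" or "top" or "wrist"; returns a dict with "img" (400x640x3 uint8, red, green, blue), "fx", "fy", "cx", "cy" (pixels), "k1" (the pictures are not rectified: a ray, as slopes to the right and down, at radius r is drawn at 1 + k1 r^2 times it, then the intrinsics apply), "origin" and "orientation" of the camera in the world. Camera axes: x right, y up, looking along -z (the intrinsics and any distortion apply to the point x, -y, -z); pixel columns grow to the right and rows downward; lengths in m; the calibration is good to about 2 mm. A picture is of the moment at which its call begins. There is no depth.
- r.finish_job(): hands the job in; it is judged then, once.
Trained networks look in the newest picture that a camera, given by its name, has taken for a name from the list of things; names that differ only in an ending like _2 or _b are one class to them, and where a whole thing is asked for, a point or a joint stands for the part that bears it (a point fixed in the world has none). Each returns a list of dicts, best first, with "score" (0 to 1); they miss things now and then, are a little off and sometimes report something else, mostly with a low value. They report only what shows in the picture. A call takes as long as a camera call. They do not tell look-alikes from the thing itself.
- r.cut_out(target, camera): "pixels" (400x640 bool, what is visible of it) and "centre" ([column, row] in pixels, amid what is visible of it).
- r.pinpoint(target, camera): "centre" ([column, row] in pixels: a listed point, or the origin of a listed thing).
The state is a dict: "time_s": time; "joints": joint angles; "joint_velocities": joint speeds; "effort": joint torques, N m; "tcp_pos": TCP position; "ee_rot": TCP orientation; "wrist_force": force on the tool from outside, world axes, zero at the start; "moment": the same for the moment, N m; "gripper_width": opening from 0.0 (shut) to 1.0 (fully open); "gripper_force": force on a finger pad.
Only numpy, scipy, OpenCV 4.12 (cv2) and the standard library are available. Lean on these libraries where they do the work, as an engineer would, in place of code of your own. Each camera call takes 0.05 s, during which the arm holds its last target. There are 200 camera calls.

TASK

Put the four sample containers away, each in the well of the holder that matches it in both shape and colour: jars in the round holders, tubes in the square ones, orange lids to orange and blue to blue. Keep them upright and set them down rather than dropping them, so that each ends standing flat on the floor of its own well, let go of. Leave the black reader and the pipette where they are.

Things in the scene. Friction and masses are not known exactly. Their poses are not given: they have to be found in the camera images.
- orange_jar_center (a point): wide white screw-top sample jar whose lid and band are orange, loose, standing upright on the bench: round, 52 mm across (lid 54 mm), 70 mm tall, about 90 g. The point is its centre, 35 mm above its underside; z is up along the jar
- orange_tube_center (a point): slim white self-standing sample tube, flat bottom, whose cap and band are orange, loose, standing upright on the bench: round, 32 mm across (its cap, the top 15 mm, 33 mm; its foot, the lowest 12 mm, 36 mm), 95 mm tall, about 50 g. The point is its centre, 47.5 mm above its underside; z is up along the tube
- blue_jar_center (a point): wide white screw-top sample jar whose lid and band are blue, loose, standing upright on the bench: round, 52 mm across (lid 54 mm), 70 mm tall, about 90 g. The point is its centre, 35 mm above its underside; z is up along the jar
- blue_tube_center (a point): slim white self-standing sample tube, flat bottom, whose cap and band are blue, loose, standing upright on the bench: round, 32 mm across (its cap, the top 15 mm, 33 mm; its foot, the lowest 12 mm, 36 mm), 95 mm tall, about 50 g. The point is its centre, 47.5 mm above its underside; z is up along the tube
- orange_dish: orange round holder for a jar, fixed to the bench: 88 mm across, 18 mm tall, with a round well 70 mm across and 12 mm deep (its floor is 6 mm above the bench, lined black). The origin is the centre of its underside, on the bench; z is up
- orange_block: orange square holder for a tube, fixed to the bench: 74 x 74 mm, 18 mm tall, with a round well 52 mm across and 12 mm deep in the middle (its floor is 6 mm above the bench, lined black). The origin is the centre of its underside, on the bench; z is up
- blue_dish: blue round holder for a jar, fixed to the bench: 88 mm across, 18 mm tall, with a round well 70 mm across and 12 mm deep (its floor is 6 mm above the bench, lined black). The origin is the centre of its underside, on the bench; z is up
- blue_block: blue square holder for a tube, fixed to the bench: 74 x 74 mm, 18 mm tall, with a round well 52 mm across and 12 mm deep in the middle (its floor is 6 mm above the bench, lined black). The origin is the centre of its underside, on the bench; z is up
- reader: black box-shaped sample reader, 110 x 150 mm and 69 mm tall, about 0.8 kg, a bystander standing on the bench beyond the work. The origin is the centre of its underside
- pipette: grey hand pipette lying on the bench left of the work, a bystander, 260 mm long and 26 mm thick, along its own x axis (tip towards +x). The origin is under it, at the tip end of its grey handle, on the bench
There are look-alikes about, which are no part of the job. Leave any green or pink look-alike of the part that bears blue_jar_center alone. What is shaped like the part that bears orange_tube_center but pink is not meant.

How it is judged:
By the outcome, as a careful person would: the job done as asked, in the order asked, and still so for the second after the job is handed in, with the robot touching nothing.
It also fails if it takes over 99 s, if anything falls off the work surface, if the arm or the gripper's body presses on something with over 40 N, if the wrist force passes 120 N, or if a joint passes its speed limit or range.

## Working session

There is one attempt and no reset: what is moved stays moved. The work goes in short steps, Python scripts to look and compute and a tool call to move; the robot and the scene stay as the last step left them, time stands still between calls to the robot, and variables do not carry over. Pictures are saved under pics/ and viewed, at most 14 in all, crops included, and the job is handed in when it is done.

Besides the shell and the picture viewer there is one more tool, called as a command line: name --argument value ..., lists and objects as JSON in quotes. move_arm: Moves the arm, as the interface text tells. Its arguments: {"type":"object","properties":{"series":{"type":"array"}},"required":["series"]}

```bash
mkdir -p pics; ls; python3 - <<'E'
from station import r
import cv2
s=r.sense();print(s['tcp_pos'],s['ee_rot'],s['time_s'],s['gripper_width'])
for n in('top','side'):
    c=r.capture(n);cv2.imwrite(f'pics/{n}0.png',c['img'][:,:,::-1]);print(n,c['fx'],c['k1'],c['origin'],c['orientation'])
E
```

```text
pics
[ 0.21750537 -0.58527627  0.22146465] [[-9.37433428e-01 -3.48163406e-01 -9.00558142e-04]
 [-3.48164542e-01  9.37431270e-01  2.01654249e-03]
 [ 1.42125060e-04  2.20391676e-03 -9.99997561e-01]] 0.0 1.0017880090402995
top 496.5980776201463 -0.1442330282122469 [0.45590555 0.11656404 1.63272315] [[ 0.00351532  0.99525803 -0.09720645]
 [-0.99989886  0.00483794  0.013374  ]
 [ 0.01378086  0.09714961  0.99517438]]
side 389.9492758576029 0.019551739118443073 [-0.00353292  0.7685596   0.59919485] [[-0.76339356  0.32405121 -0.55876747]
 [-0.64557266 -0.41168109  0.64323761]
 [-0.02159207  0.85176845  0.5234733 ]]
```

View pics/top0.png

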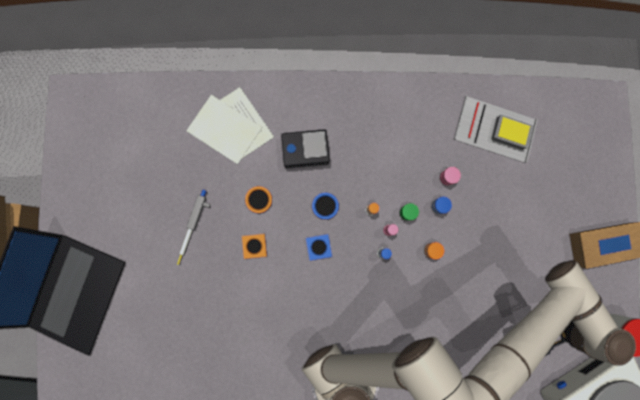

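View pics/side0.png

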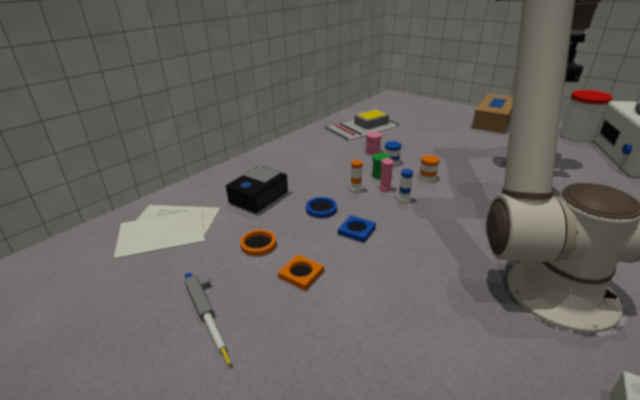

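Top view: orange tube (374,209), blue tube (386,254), blue jar (443,205) and orange jar (435,251). Look-alikes to leave alone are the pink tube (392,230), green jar (410,212) and pink jar (452,176). Holders: orange dish (259,200), blue dish (325,206), orange block (255,246), blue block (319,247). The side view agrees (orange tube 356,175; blue tube 405,185; blue jar 393,152; orange jar 429,168).

```bash
cat >h.py <<'E'
from station import r
import numpy as np, cv2
def ray(c,uv):
    K=np.array([[c['fx'],0,c['cx']],[0,c['fy'],c['cy']],[0,0,1]])
    # model: distorted = x*(1+k1 r^2): OpenCV's
    x,y=cv2.undistortPoints(np.array([[uv]],float),K,np.array([c['k1'],0,0,0.]))[0,0]
    return np.array(c['orientation'])@np.array([x,-y,-1])
def plane(c,uv,z):
    d=ray(c,uv);o=np.array(c['origin']);return (o+d*(z-o[2])/d[2])[:2]
def proj(c,p):
    K=np.array([[c['fx'],0,c['cx']],[0,c['fy'],c['cy']],[0,0,1]])
    q=np.array(c['orientation']).T@(np.array(p)-c['origin']);q=q*[1,-1,-1]
    return cv2.projectPoints(q.reshape(1,1,3),np.zeros(3),np.zeros(3),K,np.array([c['k1'],0,0,0.]))[0].ravel()
HUE=dict(orange=(5,20),blue=(100,125),green=(45,85),pink=(150,179))
def blobs(img,col,amin=30):
    h=cv2.cvtColor(img,cv2.COLOR_RGB2HSV);lo,hi=HUE[col]
    m=cv2.inRange(h,(lo,90 if col!='pink' else 60,70),(hi,255,255))
    cs,_=cv2.findContours(m,cv2.RETR_EXTERNAL,cv2.CHAIN_APPROX_NONE)
    out=[]
    for k in cs:
        if cv2.contourArea(k)>=amin:
            M=cv2.moments(k);out.append((M['m10']/M['m00'],M['m01']/M['m00'],M['m00'],cv2.minAreaRect(k)[2]))
    return out
E
python3 - <<'E'
from h import *
c=r.capture('top')
exp=dict(orange_dish=(259,200,.018),blue_dish=(325,206,.018),orange_block=(255,246,.018),blue_block=(319,247,.018),orange_tube=(374,209,.09),blue_tube=(386,254,.09),pink_tube=(392,230,.09),green_jar=(410,212,.065),blue_jar=(443,205,.065),orange_jar=(435,251,.065),pink_jar=(452,176,.065))
for n,(u,v,z) in exp.items():
    b=min(blobs(c['img'],n.split('_')[0]),key=lambda b:(b[0]-u)**2+(b[1]-v)**2)
    print(n,np.round(b,1),np.round(plane(c,b[:2],z),4))
for n in('orange_jar_center','blue_jar_center','orange_tube_center','blue_tube_center'):
    z=.035 if 'jar' in n else .0475
    print(n,[(np.round(d['centre']),round(d['score'],2),np.round(plane(c,d['centre'],z),3)) for d in r.pinpoint(n,'top')])
w=r.capture('wrist');s=r.sense()
R=np.array(s['ee_rot']);print(R.T@(np.array(w['origin'])-s['tcp_pos']),R.T@w['orientation'],w['fx'])
im=cv2.resize(c['img'][160:280,220:480],None,fx=3,fy=3,interpolation=2);cv2.imwrite('pics/c.png',im[:,:,::-1])
E
```

```text
orange_dish [258.2 199.3 548.   90. ] [0.6027 0.2867]
blue_dish [325.  205.6 527.   90. ] [0.5831 0.0682]
orange_block [253.8 245.9 503.   84.3] [0.4507 0.2987]
blue_block [318.6 247.  485.5  80.5] [0.4484 0.0888]
orange_tube [373.2 208.   86.   90. ] [ 0.5706 -0.0802]
blue_tube [385.8 253.3  82.   26.6] [ 0.4294 -0.1191]
pink_tube [390.4 229.6 114.   78.7] [ 0.5031 -0.134 ]
green_jar [409.7 211.5 205.   71.6] [ 0.5616 -0.2005]
blue_jar [442.7 204.9 214.   90. ] [ 0.5832 -0.3084]
orange_jar [434.4 250.4 251.   90. ] [ 0.4379 -0.279 ]
pink_jar [450.  175.8 269.   90. ] [ 0.6776 -0.3347]
orange_jar_center [(array([431., 252.]), 0.7, array([ 0.434, -0.276]))]
blue_jar_center [(array([443., 203.]), 0.58, array([ 0.592, -0.317])), (array([447., 172.]), 0.57, array([ 0.693, -0.332])), (array([407., 210.]), 0.57, array([ 0.567, -0.198]))]
orange_tube_center [(array([373., 208.]), 0.52, array([ 0.573, -0.086])), (array([389., 229.]), 0.5, array([ 0.506, -0.137]))]
blue_tube_center [(array([383., 254.]), 0.55, array([ 0.428, -0.118]))]
[ 7.87260063e-02  4.99392017e-05 -1.62531428e-01] [[-1.03065733e-04  9.58338821e-01  2.85633845e-01]
 [ 9.99999909e-01 -1.95117147e-05  4.26295972e-04]
 [ 4.14109185e-04  2.85633863e-01 -9.58338732e-01]] 315.8833169961246
```

View pics/c.png

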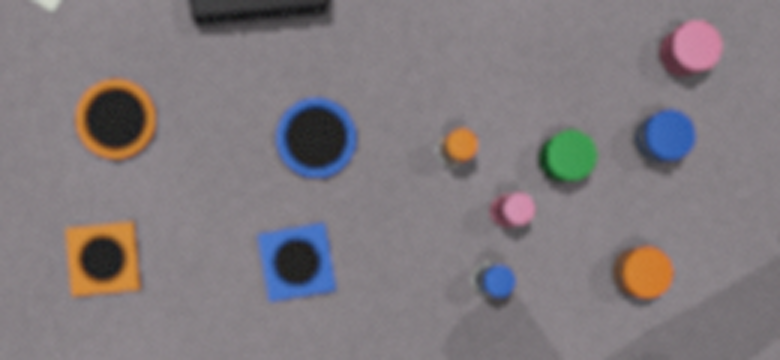

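The crop confirms the choices, and sizes and reach fit. First move: square up the yaw, then hover over the orange jar.

move_arm --series '[[[0,0,0.89],[0,0,0],1],[[0,0,0.89],[0,0,0],1],[[0,0,0.89],[0,0,0],1],[[0,0,0.89],[0,0,0],1],[[0,0,0],[-0.055,0.076,0.015],1],[[0,0,0],[-0.055,0.076,0.015],1],[[0,0,0],[-0.055,0.076,0.015],1],[[0,0,0],[-0.055,0.076,0.015],1],[[0,0,0],[-0.055,0.076,0.015],1],[[0,0,0],[-0.055,0.076,0.015],1],[[0,0,0],[-0.055,0.076,0.015],1],[[0,0,0],[-0.055,0.076,0.015],1]]'

```text
time_s: 1.6
tcp_pos: [0.4388, -0.2802, 0.1627]
ee_rot: [[-1.0, 0.0, 0.001], [0.0, 1.0, -0.0], [-0.001, -0.0, -1.0]]
wrist_force: [1.0, -1.7, 0.5]
gripper_width: 1.003
gripper_force: 0.0
```

```bash
cat >>h.py <<'E'
def state():
    s=r.sense();print('t',round(s['time_s'],2),'tcp',np.round(s['tcp_pos'],4),'w',round(s['gripper_width'],3),'f',np.round(s['gripper_force'],1),'F',np.round(s['wrist_force'],1));return s
def look(col,z,name=None):
    s=state();c=r.capture('wrist')
    for b in blobs(c['img'],col,200):
        p=plane(c,b[:2],z);d=np.r_[p,0]-np.r_[s['tcp_pos'][:2],0]
        print(col,np.round(b,0),'world',np.round(p,4),'shift tool units',np.round(np.array(s['ee_rot']).T@d/.5,4)[:2])
    if name: cv2.imwrite(f'pics/{name}.png',c['img'][:,:,::-1])
    return c
E
python3 - <<'E'
from h import *
s=state();print(np.round(s['ee_rot'],4),np.round(s['joints'],1))
look('orange',.065,'w1')
E
```

```text
t 1.6 tcp [ 0.4388 -0.2802  0.1627] w 1.003 f 0.0 F [ 1.  -1.7  0.5]
[[-1.e+00  1.e-04  9.e-04]
 [ 1.e-04  1.e+00 -3.e-04]
 [-9.e-04 -3.e-04 -1.e+00]] [-14.7  15.  -19.2   0.  -55.7 -75.3]
t 1.6 tcp [ 0.4388 -0.2802  0.1627] w 1.003 f 0.0 F [ 1.  -1.7  0.5]
orange [ 471.  339. 4800.   90.] world [ 0.5816 -0.1327] shift tool units [-0.2857  0.295 ]
orange [497. 289. 796.  83.] world [ 0.5254 -0.1158] shift tool units [-0.1732  0.3288]
orange [146. 289. 800.   7.] world [ 0.5253 -0.445 ] shift tool units [-0.1731 -0.3295]
orange [ 323.  200. 3278.   65.] world [ 0.4384 -0.2793] shift tool units [0.0007 0.0018]
```

View pics/w1.png

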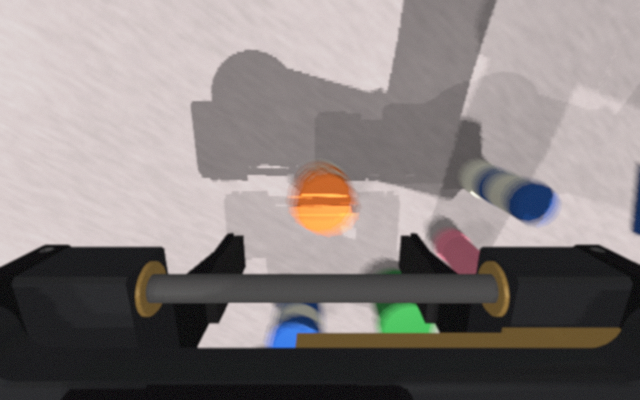

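The wrist view shows the orange jar's lid at (323,200), centred between the fingers and agreeing with the top view. Descending to grip.

move_arm --series '[[[0,0,0],[0,0.002,0.045],1],[[0,0,0],[0,0,0.045],1],[[0,0,0],[0,0,0.045],1],[[0,0,0],[0,0,0.045],1],[[0,0,0],[0,0,0.045],1],[[0,0,0],[0,0,0.045],1],[[0,0,0],[0,0,0],1],[[0,0,0],[0,0,0],0],[[0,0,0],[0,0,0],0],[[0,0,0],[0,0,0],0],[[0,0,0],[0,0,0],0],[[0,0,0],[0,0,0],0]]'

```text
time_s: 2.85
tcp_pos: [0.4382, -0.281, 0.0283]
ee_rot: [[-1.0, 0.0, 0.001], [0.0, 1.0, -0.001], [-0.001, -0.001, -1.0]]
wrist_force: [0.2, -0.5, 1.2]
gripper_width: 0.633
gripper_force: 0.2
```

move_arm --series '[[[0,0,0],[0,0,0],0],[[0,0,0],[0,0,0],0],[[0,0,0],[0,0,0],0],[[0,0,0],[0,0,-0.02],0],[[0,0,0],[0,0,-0.04],0],[[0,0,0],[0,0,-0.06],0],[[0,0,0],[0,0,-0.06],0],[[0,0,0],[0,0,-0.06],0],[[0,0,0],[0,0,-0.04],0],[[0,0,0],[0,0,0],0]]'

```text
time_s: 3.85
tcp_pos: [0.4393, -0.2814, 0.1709]
ee_rot: [[-1.0, -0.0, 0.006], [-0.0, 1.0, -0.002], [-0.006, -0.002, -1.0]]
wrist_force: [-0.1, -0.4, -0.7]
gripper_width: 0.608
gripper_force: 29.9
```

Orange jar is held (width 53 mm). Carrying it to the orange dish.

move_arm --series '[[[0,0,0],[-0.01,0.04,0],0],[[0,0,0],[-0.02,0.07,0],0],[[0,0,0],[-0.025,0.09,0],0],[[0,0,0],[-0.025,0.09,0],0],[[0,0,0],[-0.025,0.09,0],0],[[0,0,0],[-0.025,0.09,0],0],[[0,0,0],[-0.025,0.09,0],0],[[0,0,0],[-0.025,0.09,0],0],[[0,0,0],[-0.025,0.09,0],0],[[0,0,0],[-0.025,0.09,0],0],[[0,0,0],[-0.025,0.09,0],0],[[0,0,0],[-0.025,0.09,0],0]]'

```text
time_s: 5.05
tcp_pos: [0.5771, 0.2257, 0.1659]
ee_rot: [[-1.0, 0.0, -0.003], [0.0, 1.0, -0.001], [0.003, -0.001, -1.0]]
wrist_force: [0.1, -0.5, -0.8]
gripper_width: 0.607
gripper_force: 29.9
```

move_arm --series '[[[0,0,0],[-0.03,0.09,0],0],[[0,0,0],[-0.015,0.036,0],0],[[0,0,0],[0,0,0],0],[[0,0,0],[0,0,0],0]]'

```text
time_s: 5.45
tcp_pos: [0.5993, 0.2868, 0.1655]
ee_rot: [[-1.0, -0.0, -0.003], [-0.0, 1.0, -0.002], [0.003, -0.002, -1.0]]
wrist_force: [-1.0, 0.3, -1.9]
gripper_width: 0.605
gripper_force: 29.9
```

```bash
python3 - <<'E'
from h import *
print(np.round(r.sense()['ee_rot'],4))
look('orange',.018,'w2')
E
```

```text
[[-1.0e+00 -1.0e-04 -3.5e-03]
 [-0.0e+00  1.0e+00 -2.0e-03]
 [ 3.5e-03 -2.0e-03 -1.0e+00]]
t 5.45 tcp [0.5993 0.2868 0.1655] w 0.605 f 29.9 F [-1.   0.3 -1.9]
orange [ 377.  331. 8434.   90.] world [0.772  0.3512] shift tool units [-0.3455  0.1289]
orange [435. 289. 578.  87.] world [0.7167 0.4124] shift tool units [-0.2348  0.2514]
orange [209. 289. 592.   4.] world [0.7168 0.1598] shift tool units [-0.235 -0.254]
orange [ 321.  229. 8100.   90.] world [0.6446 0.2853] shift tool units [-0.0906 -0.0029]
orange [ 335.   41. 3422.   87.] world [0.4649 0.2982] shift tool units [0.2688 0.0229]
```

View pics/w2.png

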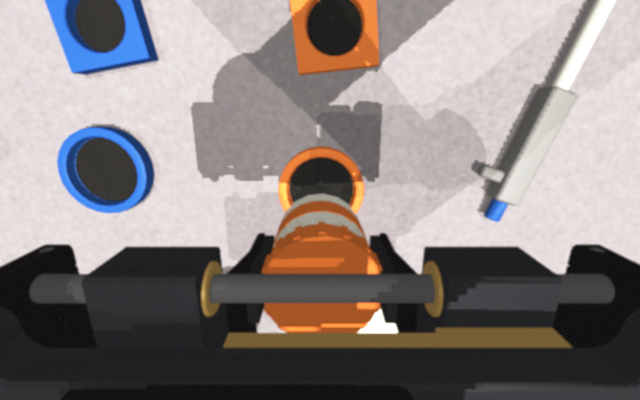

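The wrist view shows the orange ring (edges u 278–364, near edge v≈147) just below the held jar, and the blue dish at about (105,169). Checking both against the top-view values.

```bash
python3 - <<'E'
from h import *
c=r.capture('wrist')
print([np.round(plane(c,p,.018),4) for p in((321,147),(278,187),(364,187))])
for n in('orange_dish',):
  for x in (-.044,.044): print(np.round(proj(c,(.6027,.2867+x,.018))))
print('near',np.round(proj(c,(.5587,.2867,.018))))
for b in blobs(c['img'],'blue',800): print(np.round(b),np.round(plane(c,b[:2],.018),4))
E
```

```text
[array([0.5594, 0.2851]), array([0.5997, 0.2414]), array([0.5997, 0.3286])]
[279. 190.]
[366. 190.]
near [323. 146.]
[ 106.  169. 6290.   90.] [0.5809 0.0703]
[ 103.   38. 4042.   79.] [0.4629 0.091 ]
```

move_arm --series '[[[0,0,0],[-0.007,-0.002,0.04],0],[[0,0,0],[0,0,0.06],0],[[0,0,0],[0,0,0.06],0],[[0,0,0],[0,0,0.05],0],[[0,0,0],[0,0,0.03],0],[[0,0,0],[0,0,0.016],0],[[0,0,0],[0,0,0],0],[[0,0,0],[0,0,0],0],[[0,0,0],[0,0,0],0]]'

```text
time_s: 6.45
tcp_pos: [0.6047, 0.2867, 0.0412]
ee_rot: [[-1.0, -0.0, 0.002], [-0.0, 1.0, 0.002], [-0.002, 0.002, -1.0]]
wrist_force: [0.3, 0.5, -0.4]
gripper_width: 0.609
gripper_force: 29.9
```

move_arm --series '[[[0,0,0],[0,0,0.005],0],[[0,0,0],[0,0,0.002],0],[[0,0,0],[0,0,0.002],0],[[0,0,0],[0,0,0],0],[[0,0,0],[0,0,0],0],[[0,0,0],[0,0,0],0]]'

```text
time_s: 7.05
tcp_pos: [0.6039, 0.2861, 0.0351]
ee_rot: [[-1.0, 0.0, 0.0], [0.0, 1.0, 0.0], [-0.0, 0.0, -1.0]]
wrist_force: [-0.0, 0.6, -1.2]
gripper_width: 0.606
gripper_force: 29.9
```

move_arm --series '[[[0,0,0],[0,0,0.001],0],[[0,0,0],[0,0,0.001],0],[[0,0,0],[0,0,0],0],[[0,0,0],[0,0,0],0]]'

```text
time_s: 7.45
tcp_pos: [0.604, 0.2861, 0.0342]
ee_rot: [[-1.0, 0.0, 0.0], [0.0, 1.0, 0.0], [-0.0, 0.0, -1.0]]
wrist_force: [0.0, 0.8, 0.4]
gripper_width: 0.604
gripper_force: 29.9
```

move_arm --series '[[[0,0,0],[0,0,0.001],0],[[0,0,0],[0,0,0],0],[[0,0,0],[0,0,0],0.75],[[0,0,0],[0,0,0],0.9],[[0,0,0],[0,0,0],1],[[0,0,0],[0,0,0],1],[[0,0,0],[0,0,0],1]]'

```text
time_s: 8.15
tcp_pos: [0.6039, 0.2861, 0.0333]
ee_rot: [[-1.0, 0.0, -0.0], [0.0, 1.0, -0.0], [0.0, -0.0, -1.0]]
wrist_force: [0.0, 0.1, -0.2]
gripper_width: 0.953
gripper_force: 0.0
```

move_arm --series '[[[0,0,0],[0,0,-0.03],1],[[0,0,0],[0,0,-0.06],1],[[0,0,0],[0,0,-0.08],1],[[0,0,0],[0,0,-0.08],1],[[0,0,0],[0,0,-0.02],1],[[0,0,0],[0,-0.05,0],1],[[0,0,0],[0,-0.09,0],1],[[0,0,0],[0,-0.09,0],1],[[0,0,0],[0.01,-0.09,0],1],[[0,0,0],[0.01,-0.09,0],1],[[0,0,0],[0.01,-0.09,0],1],[[0,0,0],[0.01,-0.09,0],1]]'

```text
time_s: 9.35
tcp_pos: [0.5834, -0.0106, 0.1695]
ee_rot: [[-1.0, -0.0, 0.001], [-0.0, 1.0, 0.0], [-0.001, 0.0, -1.0]]
wrist_force: [0.7, 0.3, -0.2]
gripper_width: 0.998
gripper_force: 0.0
```

move_arm --series '[[[0,0,0],[0,-0.09,0],1],[[0,0,0],[0,-0.09,0],1],[[0,0,0],[0,-0.09,0],1],[[0,0,0],[0,-0.09,0],1],[[0,0,0],[0,-0.09,0],1],[[0,0,0],[0,-0.09,0],1],[[0,0,0],[0,-0.05,0],1],[[0,0,0],[0,0,0],1],[[0,0,0],[0,0,0],1]]'

```text
time_s: 10.25
tcp_pos: [0.5834, -0.3043, 0.1687]
ee_rot: [[-1.0, 0.002, -0.0], [0.002, 1.0, 0.0], [0.0, 0.0, -1.0]]
wrist_force: [0.1, 0.1, 0.3]
gripper_width: 1.001
gripper_force: 0.0
```

```bash
python3 - <<'E'
from h import *
look('blue',.065,'w3')
c=r.capture('top')
for b in blobs(c['img'],'orange'): print(np.round(b[:3]),np.round(plane(c,b[:2],.07),4))
E
```

```text
t 10.25 tcp [ 0.5834 -0.3043  0.1687] w 1.001 f 0.0 F [0.1 0.1 0.3]
blue [635. 189. 356.  90.] world [ 0.5753 -0.032 ] shift tool units [0.017  0.5446]
blue [ 315.  198. 2928.   39.] world [ 0.5829 -0.3105] shift tool units [ 0.0011 -0.0125]
blue [589.   6. 570.  90.] world [ 0.4345 -0.1054] shift tool units [0.2984 0.3973]
blue [530.  18. 453.  63.] world [ 0.442  -0.1477] shift tool units [0.2833 0.3128]
[254. 246. 504.] [0.4508 0.2929]
[ 610.  244. 2037.] [ 0.4512 -0.8887]
[ 12. 216. 330.] [0.5371 1.108 ]
[373. 208.  89.] [ 0.5722 -0.0831]
[258. 199. 548.] [0.598  0.2814]
```

View pics/w3.png

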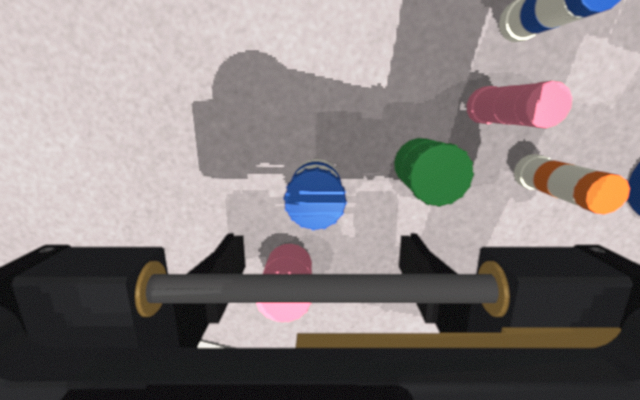

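Blue jar lid at (315,198), with the green jar (433,172) and pink jar (285,285) clear of the fingers. Descending.

move_arm --series '[[[0,0,0],[0,-0.011,0.03],1],[[0,0,0],[0,0,0.06],1],[[0,0,0],[0,0,0.06],1],[[0,0,0],[0,0,0.06],1],[[0,0,0],[0,0,0.05],1],[[0,0,0],[0,0,0.021],1],[[0,0,0],[0,0,0],1],[[0,0,0],[0,0,0],1],[[0,0,0],[0,0,0],0],[[0,0,0],[0,0,0],0],[[0,0,0],[0,0,0],0],[[0,0,0],[0,0,0],0]]'

```text
time_s: 11.55
tcp_pos: [0.584, -0.3095, 0.0287]
ee_rot: [[-1.0, 0.0, 0.001], [0.0, 1.0, -0.0], [-0.001, -0.0, -1.0]]
wrist_force: [0.4, -0.4, 0.3]
gripper_width: 0.718
gripper_force: 0.0
```

move_arm --series '[[[0,0,0],[0,0,0],0],[[0,0,0],[0,0,0],0],[[0,0,0],[0,0,0],0],[[0,0,0],[0,0,0],0]]'

```text
time_s: 11.95
tcp_pos: [0.5839, -0.3096, 0.0283]
ee_rot: [[-1.0, 0.0, 0.0], [0.0, 1.0, -0.0], [-0.0, -0.0, -1.0]]
wrist_force: [-0.3, -1.1, 1.3]
gripper_width: 0.607
gripper_force: 30.0
```

move_arm --series '[[[0,0,0],[0,0,-0.02],0],[[0,0,0],[0,0,-0.05],0],[[0,0,0],[0,0,-0.07],0],[[0,0,0],[0,0,-0.08],0],[[0,0,0],[0,0,-0.05],0],[[0,0,0],[0,0,-0.01],0],[[0,0,0],[0,0.03,0],0],[[0,0,0],[0,0.06,0],0],[[0,0,0],[0,0.09,0],0],[[0,0,0],[0,0.09,0],0],[[0,0,0],[0,0.09,0],0],[[0,0,0],[0,0.09,0],0]]'

```text
time_s: 13.15
tcp_pos: [0.5819, -0.0819, 0.1658]
ee_rot: [[-1.0, 0.0, -0.004], [0.0, 1.0, 0.0], [0.004, 0.0, -1.0]]
wrist_force: [1.5, -0.5, -0.6]
gripper_width: 0.606
gripper_force: 30.0
```

move_arm --series '[[[0,0,0],[0,0.09,0],0],[[0,0,0],[0,0.09,0],0],[[0,0,0],[0,0.08,0],0],[[0,0,0],[0,0.046,0],0],[[0,0,0],[0.002,0,0],0],[[0,0,0],[0,0,0],0],[[0,0,0],[0,0,0],0]]'

```text
time_s: 13.85
tcp_pos: [0.582, 0.0679, 0.167]
ee_rot: [[-1.0, 0.001, -0.002], [0.001, 1.0, -0.001], [0.002, -0.001, -1.0]]
wrist_force: [0.1, -0.5, -1.0]
gripper_width: 0.607
gripper_force: 30.0
```

```bash
python3 - <<'E'
from h import *
state();c=r.capture('wrist')
cv2.imwrite('pics/w4.png',c['img'][:,:,::-1])
print('predicted near,left,right',[np.round(proj(c,(.582+a,.069+b,.018))) for a,b in((-.044,0),(0,-.044),(0,.044))])
for col in('orange','blue'):
  for b in blobs(c['img'],col,800): print(col,np.round(b),np.round(plane(c,b[:2],.018),4))
E
```

```text
t 13.85 tcp [0.582  0.0679 0.167 ] w 0.607 f 30.0 F [ 0.1 -0.5 -1. ]
predicted near,left,right [array([323., 143.]), array([280., 187.]), array([366., 186.])]
orange [ 410.  339. 5444.   90.] [0.7676 0.1715]
orange [ 528.  202. 5488.   13.] [0.5988 0.2804]
orange [ 574.   51. 6560.   90.] [0.4565 0.2949]
blue [ 323.  316. 2842.   90.] [0.736  0.0685]
blue [3.220e+02 2.530e+02 4.296e+03 1.000e+00] [0.6563 0.0678]
blue [3.20e+02 1.73e+02 1.58e+03 1.00e+00] [0.5676 0.0663]
blue [ 343.   43. 7023.   80.] [0.449  0.0866]
```

View pics/w4.png

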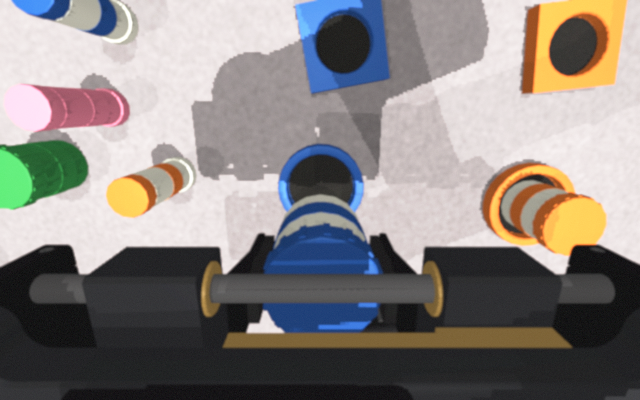

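The orange jar stands in its ring (530,205). The blue ring (u 278–364, near edge v≈144) is right under the blue jar. Lowering.

move_arm --series '[[[0,0,0],[0,0,0.03],0],[[0,0,0],[0,0,0.06],0],[[0,0,0],[0,0,0.06],0],[[0,0,0],[0,0,0.05],0],[[0,0,0],[0,0,0.03],0],[[0,0,0],[0,0,0.02],0],[[0,0,0],[0,0,0.006],0],[[0,0,0],[0,0,0.003],0],[[0,0,0],[0,0,0.002],0],[[0,0,0],[0,0,0],0],[[0,0,0],[0,0,0],0],[[0,0,0],[0,0,0],0]]'

```text
time_s: 15.1
tcp_pos: [0.5831, 0.0687, 0.0381]
ee_rot: [[-1.0, 0.0, 0.001], [0.0, 1.0, 0.0], [-0.001, 0.0, -1.0]]
wrist_force: [0.3, 0.5, -0.8]
gripper_width: 0.605
gripper_force: 30.0
```

move_arm --series '[[[0,0,0],[0,0,0.003],0],[[0,0,0],[0,0,0.002],0],[[0,0,0],[0,0,0.001],0],[[0,0,0],[0,0,0.001],0],[[0,0,0],[0,0,0],0],[[0,0,0],[0,0,0],0],[[0,0,0],[0,0,0],0]]'

```text
time_s: 15.8
tcp_pos: [0.5829, 0.0686, 0.0343]
ee_rot: [[-1.0, 0.0, 0.0], [0.0, 1.0, -0.0], [-0.0, -0.0, -1.0]]
wrist_force: [-1.4, -0.0, 1.8]
gripper_width: 0.608
gripper_force: 30.0
```

move_arm --series '[[[0,0,0],[0,0,0],0.75],[[0,0,0],[0,0,0],0.9],[[0,0,0],[0,0,0],1],[[0,0,0],[0,0,0],1],[[0,0,0],[0,0,0],1],[[0,0,0],[0,0,-0.04],1],[[0,0,0],[0,0,-0.07],1],[[0,0,0],[0,0,-0.09],1],[[0,0,0],[0,0,-0.09],1],[[0,0,0],[0,-0.05,0],1],[[0,0,0],[0,-0.08,0],1],[[0,0,0],[0.02,-0.08,0],1]]'

```text
time_s: 17.0
tcp_pos: [0.5735, -0.037, 0.1795]
ee_rot: [[-1.0, -0.001, 0.002], [-0.001, 1.0, 0.0], [-0.002, 0.0, -1.0]]
wrist_force: [-0.5, -0.4, -0.2]
gripper_width: 0.999
gripper_force: 0.0
```

move_arm --series '[[[0,0,0],[0,-0.08,0],1],[[0,0,0],[0,-0.01,0],1],[[0,0,0],[0,0,0],1],[[0,0,0],[0,0,0],1]]'

```text
time_s: 17.4
tcp_pos: [0.5729, -0.0808, 0.179]
ee_rot: [[-1.0, 0.0, 0.0], [0.0, 1.0, 0.0], [-0.0, 0.0, -1.0]]
wrist_force: [0.4, 0.1, -0.0]
gripper_width: 1.003
gripper_force: 0.0
```

```bash
python3 - <<'E'
from h import *
look('orange',.09,'w5')
E
```

```text
t 17.4 tcp [ 0.5729 -0.0808  0.179 ] w 1.003 f 0.0 F [ 0.4  0.1 -0. ]
orange [ 470.  339. 4910.   90.] world [0.7081 0.0611] shift tool units [-0.2703  0.2839]
orange [497. 289. 791.  83.] world [0.6539 0.078 ] shift tool units [-0.1619  0.3177]
orange [146. 289. 812.   7.] world [ 0.6538 -0.2399] shift tool units [-0.1617 -0.3182]
orange [ 319.  202. 1233.   72.] world [ 0.5712 -0.0829] shift tool units [ 0.0035 -0.0042]
orange [ 624.  210. 1348.   90.] world [0.5783 0.1721] shift tool units [-0.0107  0.506 ]
```

View pics/w5.png

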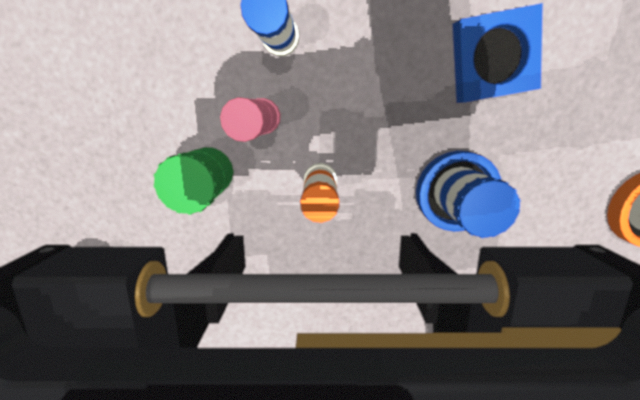

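Orange tube cap at (319,202) between the fingers; the blue jar stands in its dish (470,190). Gripping the tube at 62 mm height.

move_arm --series '[[[0,0,0],[0.002,-0.003,0.03],0.75],[[0,0,0],[0,0,0.06],0.75],[[0,0,0],[0,0,0.06],0.75],[[0,0,0],[0,0,0.06],0.75],[[0,0,0],[0,0,0.04],0.75],[[0,0,0],[0,0,0.022],0.75],[[0,0,0],[0,0,0],0.75],[[0,0,0],[0,0,0],0.75],[[0,0,0],[0,0,0],0],[[0,0,0],[0,0,0],0],[[0,0,0],[0,0,0],0],[[0,0,0],[0,0,0],0]]'

```text
time_s: 18.65
tcp_pos: [0.572, -0.0829, 0.0436]
ee_rot: [[-1.0, 0.0, 0.001], [0.0, 1.0, 0.0], [-0.001, 0.0, -1.0]]
wrist_force: [-0.2, -0.1, 0.5]
gripper_width: 0.47
gripper_force: 0.0
```

move_arm --series '[[[0,0,0],[0,0,0],0],[[0,0,0],[0,0,0],0],[[0,0,0],[0,0,0],0],[[0,0,0],[0,0,0],0],[[0,0,0],[0,0,0],0]]'

```text
time_s: 19.15
tcp_pos: [0.572, -0.0829, 0.0433]
ee_rot: [[-1.0, 0.0, 0.0], [0.0, 1.0, -0.0], [-0.0, -0.0, -1.0]]
wrist_force: [-0.4, 0.4, 2.8]
gripper_width: 0.366
gripper_force: 30.0
```

move_arm --series '[[[0,0,0],[0,0,-0.02],0],[[0,0,0],[0,0,-0.05],0],[[0,0,0],[0,0,-0.07],0],[[0,0,0],[0,0,-0.08],0],[[0,0,0],[0,0,-0.05],0],[[0,0,0],[0,0,-0.01],0],[[0,0,0],[0.01,0.03,0],0],[[0,0,0],[0.02,0.06,0],0],[[0,0,0],[0.03,0.09,0],0],[[0,0,0],[0.03,0.09,0],0],[[0,0,0],[0.03,0.09,0],0],[[0,0,0],[0.03,0.09,0],0]]'

```text
time_s: 20.35
tcp_pos: [0.4944, 0.1437, 0.1813]
ee_rot: [[-1.0, 0.0, -0.003], [0.0, 1.0, -0.001], [0.003, -0.001, -1.0]]
wrist_force: [0.8, -0.6, 0.2]
gripper_width: 0.369
gripper_force: 30.0
```

move_arm --series '[[[0,0,0],[0.03,0.09,0],0],[[0,0,0],[0.03,0.09,0],0],[[0,0,0],[0.02,0.08,0],0],[[0,0,0],[0.01,0.05,0],0],[[0,0,0],[0,0,0],0],[[0,0,0],[0,0,0],0],[[0,0,0],[0,0,0],0]]'

```text
time_s: 21.05
tcp_pos: [0.4512, 0.2961, 0.1821]
ee_rot: [[-1.0, 0.001, -0.002], [0.001, 1.0, -0.002], [0.002, -0.002, -1.0]]
wrist_force: [1.3, -0.3, 0.3]
gripper_width: 0.368
gripper_force: 30.0
```

```bash
python3 - <<'E'
from h import *
s=state();c=r.capture('wrist');im=c['img'].copy()
t=s['tcp_pos']
th=np.linspace(0,2*np.pi,60)
P=[proj(c,(.452+.026*np.cos(a),.297+.026*np.sin(a),.018)) for a in th]
cv2.polylines(im,[np.int32(P)],True,(0,255,0),1)
cv2.imwrite('pics/w6.png',im[:,:,::-1])
E
```

```text
t 21.05 tcp [0.4512 0.2961 0.1821] w 0.368 f 30.0 F [ 1.3 -0.3  0.3]
```

View pics/w6.png

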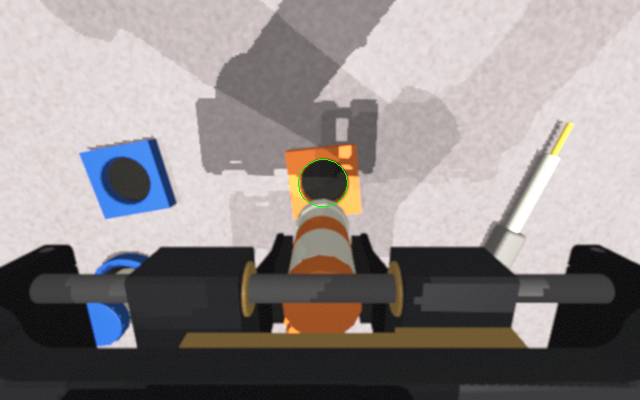

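The projected well rim at (.452, .297) lies exactly on the black well at (323,183). Lowering.

move_arm --series '[[[0,0,0],[-0.001,0.002,0.03],0],[[0,0,0],[0,0,0.06],0],[[0,0,0],[0,0,0.06],0],[[0,0,0],[0,0,0.05],0],[[0,0,0],[0,0,0.03],0],[[0,0,0],[0,0,0.016],0],[[0,0,0],[0,0,0.006],0],[[0,0,0],[0,0,0.003],0],[[0,0,0],[0,0,0.002],0],[[0,0,0],[0,0,0],0],[[0,0,0],[0,0,0],0],[[0,0,0],[0,0,0],0]]'

```text
time_s: 22.3
tcp_pos: [0.4525, 0.2983, 0.055]
ee_rot: [[-1.0, 0.0, 0.001], [0.0, 1.0, 0.001], [-0.001, 0.001, -1.0]]
wrist_force: [0.2, 0.1, -0.5]
gripper_width: 0.367
gripper_force: 30.0
```

move_arm --series '[[[0,0,0],[0,-0.002,0.004],0],[[0,0,0],[0,0,0.003],0],[[0,0,0],[0,0,0.002],0],[[0,0,0],[0,0,0.001],0],[[0,0,0],[0,0,0],0],[[0,0,0],[0,0,0],0],[[0,0,0],[0,0,0],0]]'

```text
time_s: 23.0
tcp_pos: [0.4524, 0.2972, 0.0496]
ee_rot: [[-1.0, 0.0, 0.0], [0.0, 1.0, 0.0], [-0.0, 0.0, -1.0]]
wrist_force: [0.0, -0.2, -0.2]
gripper_width: 0.368
gripper_force: 30.0
```

move_arm --series '[[[0,0,0],[0,0,0.001],0],[[0,0,0],[0,0,0.001],0],[[0,0,0],[0,0,0],0],[[0,0,0],[0,0,0],0],[[0,0,0],[0,0,0],0]]'

```text
time_s: 23.5
tcp_pos: [0.4527, 0.2973, 0.0493]
ee_rot: [[-1.0, -0.0, 0.001], [-0.0, 1.0, 0.0], [-0.001, 0.0, -1.0]]
wrist_force: [-0.9, -0.7, 5.0]
gripper_width: 0.366
gripper_force: 30.0
```

move_arm --series '[[[0,0,0],[0,0,-0.001],0.5],[[0,0,0],[0,0,0],0.7],[[0,0,0],[0,0,0],0.9],[[0,0,0],[0,0,0],0.9],[[0,0,0],[0,0,0],0.9],[[0,0,0],[0,0,-0.03],0.9],[[0,0,0],[0,0,-0.07],0.9],[[0,0,0],[0,0,-0.09],0.9],[[0,0,0],[0,0,-0.09],1],[[0,0,0],[0.01,-0.06,0],1],[[0,0,0],[0.01,-0.09,0],1],[[0,0,0],[0.01,-0.09,0],1]]'

```text
time_s: 24.7
tcp_pos: [0.4369, 0.1762, 0.1893]
ee_rot: [[-1.0, -0.001, 0.0], [-0.001, 1.0, 0.001], [-0.0, 0.001, -1.0]]
wrist_force: [0.5, -0.3, 0.6]
gripper_width: 0.995
gripper_force: 0.0
```

move_arm --series '[[[0,0,0],[0.01,-0.09,0],1],[[0,0,0],[0.005,-0.09,0],1],[[0,0,0],[0,-0.09,0],1],[[0,0,0],[0,-0.09,0],1],[[0,0,0],[0,-0.09,0],1],[[0,0,0],[0,-0.09,0],1],[[0,0,0],[0,-0.053,0],1],[[0,0,0],[0,0,0],1],[[0,0,0],[0,0,0],1],[[0,0,0],[0,0,0],1]]'

```text
time_s: 25.7
tcp_pos: [0.4298, -0.1188, 0.189]
ee_rot: [[-1.0, -0.001, 0.0], [-0.001, 1.0, 0.0], [-0.0, 0.0, -1.0]]
wrist_force: [-0.3, 0.4, 0.0]
gripper_width: 1.002
gripper_force: 0.0
```

```bash
python3 - <<'E'
from h import *
look('blue',.09,'w7')
E
```

```text
t 25.7 tcp [ 0.4298 -0.1188  0.189 ] w 1.002 f 0.0 F [-0.3  0.4  0. ]
blue [ 319.  200. 1074.   90.] world [ 0.4295 -0.1211] shift tool units [ 0.0007 -0.0047]
blue [ 506.  195. 4859.   81.] world [0.4251 0.04  ] shift tool units [0.0093 0.3175]
```

View pics/w7.png

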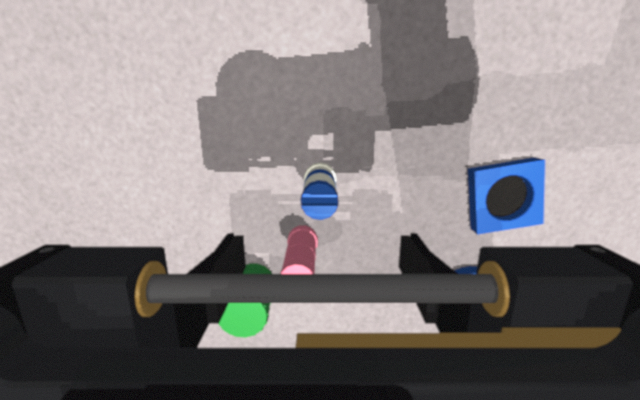

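Blue tube cap at (319,200), pink tube (300,255) 73 mm beyond and clear. Gripping.

move_arm --series '[[[0,0,0],[0.001,-0.004,0.03],0.75],[[0,0,0],[0,0,0.06],0.75],[[0,0,0],[0,0,0.07],0.75],[[0,0,0],[0,0,0.07],0.75],[[0,0,0],[0,0,0.04],0.75],[[0,0,0],[0,0,0.021],0.75],[[0,0,0],[0,0,0],0.75],[[0,0,0],[0,0,0],0.75],[[0,0,0],[0,0,0],0],[[0,0,0],[0,0,0],0],[[0,0,0],[0,0,0],0],[[0,0,0],[0,0,0],0]]'

```text
time_s: 26.95
tcp_pos: [0.4296, -0.1214, 0.044]
ee_rot: [[-1.0, 0.0, 0.001], [0.0, 1.0, 0.0], [-0.001, 0.0, -1.0]]
wrist_force: [-0.7, 0.1, 0.4]
gripper_width: 0.471
gripper_force: 0.0
```

move_arm --series '[[[0,0,0],[0,0,0],0],[[0,0,0],[0,0,0],0],[[0,0,0],[0,0,0],0],[[0,0,0],[0,0,0],0],[[0,0,0],[0,0,0],0]]'

```text
time_s: 27.45
tcp_pos: [0.4295, -0.1214, 0.0437]
ee_rot: [[-1.0, 0.0, 0.0], [0.0, 1.0, -0.0], [-0.0, -0.0, -1.0]]
wrist_force: [-0.2, 1.3, 2.8]
gripper_width: 0.369
gripper_force: 30.0
```

move_arm --series '[[[0,0,0],[0,0,-0.02],0],[[0,0,0],[0,0,-0.05],0],[[0,0,0],[0,0,-0.07],0],[[0,0,0],[0,0,-0.08],0],[[0,0,0],[0,0,-0.05],0],[[0,0,0],[0,0,-0.01],0],[[0,0,0],[-0.01,0.05,0],0],[[0,0,0],[-0.01,0.08,0],0],[[0,0,0],[-0.01,0.09,0],0],[[0,0,0],[-0.009,0.09,0],0],[[0,0,0],[0,0.07,0],0],[[0,0,0],[0,0.037,0],0]]'

```text
time_s: 28.65
tcp_pos: [0.4481, 0.0892, 0.1826]
ee_rot: [[-1.0, -0.002, -0.002], [-0.002, 1.0, -0.001], [0.002, -0.0, -1.0]]
wrist_force: [0.4, -0.6, -0.9]
gripper_width: 0.367
gripper_force: 30.0
```

move_arm --series '[[[0,0,0],[0,0,0],0],[[0,0,0],[0,0,0],0],[[0,0,0],[0,0,0],0]]'

```text
time_s: 28.95
tcp_pos: [0.4483, 0.0862, 0.183]
ee_rot: [[-1.0, 0.001, -0.001], [0.001, 1.0, -0.001], [0.001, -0.001, -1.0]]
wrist_force: [0.3, -0.8, -0.6]
gripper_width: 0.371
gripper_force: 30.0
```

```bash
python3 - <<'E'
from h import *
s=state();c=r.capture('wrist');im=c['img'].copy()
th=np.linspace(0,2*np.pi,60)
P=[proj(c,(.449+.026*np.cos(a),.087+.026*np.sin(a),.018)) for a in th]
cv2.polylines(im,[np.int32(P)],True,(0,255,0),1)
cv2.imwrite('pics/w8.png',im[:,:,::-1])
E
```

```text
t 28.95 tcp [0.4483 0.0862 0.183 ] w 0.371 f 30.0 F [ 0.3 -0.8 -0.6]
```

View pics/w8.png

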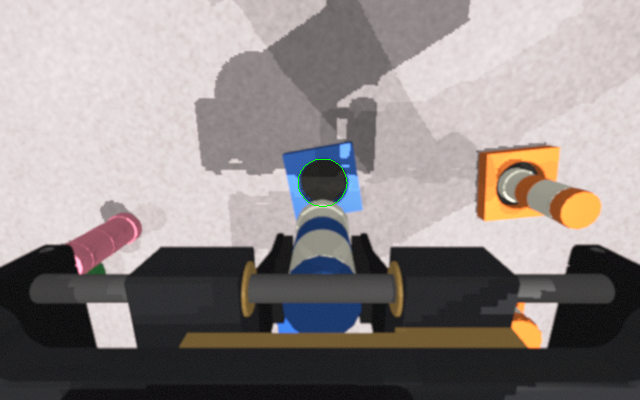

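The rim overlay sits on the blue well at (323,182); the orange tube stands in its well (520,185). Lowering.

move_arm --series '[[[0,0,0],[-0.001,0.001,0.03],0],[[0,0,0],[0,0,0.06],0],[[0,0,0],[0,0,0.06],0],[[0,0,0],[0,0,0.05],0],[[0,0,0],[0,0,0.03],0],[[0,0,0],[0,0,0.016],0],[[0,0,0],[0,0,0.006],0],[[0,0,0],[0,0,0.004],0],[[0,0,0],[0,0,0.002],0],[[0,0,0],[0,0,0],0],[[0,0,0],[0,0,0],0],[[0,0,0],[0,0,0],0]]'

```text
time_s: 30.2
tcp_pos: [0.4496, 0.0878, 0.0549]
ee_rot: [[-1.0, 0.0, 0.001], [0.0, 1.0, 0.0], [-0.001, 0.0, -1.0]]
wrist_force: [-0.6, 0.2, -0.7]
gripper_width: 0.368
gripper_force: 30.0
```

move_arm --series '[[[0,0,0],[0,0,0.003],0],[[0,0,0],[0,0,0.002],0],[[0,0,0],[0,0,0.002],0],[[0,0,0],[0,0,0.001],0],[[0,0,0],[0,0,0.001],0],[[0,0,0],[0,0,0],0],[[0,0,0],[0,0,0],0]]'

```text
time_s: 30.9
tcp_pos: [0.4494, 0.0876, 0.05]
ee_rot: [[-1.0, 0.0, -0.0], [0.0, 1.0, 0.0], [0.0, 0.0, -1.0]]
wrist_force: [-0.1, -1.2, -0.5]
gripper_width: 0.367
gripper_force: 30.0
```

move_arm --series '[[[0,0,0],[0,0,0.001],0],[[0,0,0],[0,0,0.001],0],[[0,0,0],[0,0,0],0],[[0,0,0],[0,0,0],0],[[0,0,0],[0,0,0],0]]'

```text
time_s: 31.4
tcp_pos: [0.4498, 0.0877, 0.0497]
ee_rot: [[-1.0, -0.0, 0.001], [-0.0, 1.0, 0.0], [-0.001, 0.0, -1.0]]
wrist_force: [-1.3, -1.0, 5.2]
gripper_width: 0.37
gripper_force: 30.0
```

Contact. Release, rise and move clear for a check.

move_arm --series '[[[0,0,0],[0,0,-0.001],0.5],[[0,0,0],[0,0,0],0.7],[[0,0,0],[0,0,0],0.9],[[0,0,0],[0,0,0],0.9],[[0,0,0],[0,0,0],0.9],[[0,0,0],[0,0,-0.03],0.9],[[0,0,0],[0,0,-0.07],0.9],[[0,0,0],[0,0,-0.09],0.9],[[0,0,0],[0,0,-0.09],0.9],[[0,0,0],[0,-0.05,-0.05],1],[[0,0,0],[0,-0.09,0],1],[[0,0,0],[0,-0.09,0],1]]'

```text
time_s: 32.6
tcp_pos: [0.4496, -0.028, 0.2158]
ee_rot: [[-1.0, -0.002, 0.003], [-0.002, 1.0, 0.001], [-0.003, 0.001, -1.0]]
wrist_force: [0.5, 0.0, -0.4]
gripper_width: 0.993
gripper_force: 0.0
```

move_arm --series '[[[0,0,0],[0,-0.09,0],1],[[0,0,0],[0,-0.09,0],1],[[0,0,0],[0,-0.09,0],1],[[0,0,0],[0,-0.09,0],1],[[0,0,0],[0,-0.09,0],1],[[0,0,0],[0,-0.05,0],1],[[0,0,0],[0,0,0],1],[[0,0,0],[0,0,0],1]]'

```text
time_s: 33.4
tcp_pos: [0.4488, -0.2775, 0.214]
ee_rot: [[-1.0, 0.002, -0.001], [0.002, 1.0, 0.001], [0.001, 0.001, -1.0]]
wrist_force: [0.0, -1.0, -1.0]
gripper_width: 1.0
gripper_force: 0.0
```

```bash
python3 - <<'E'
from h import *
state();c=r.capture('side')
cv2.imwrite('pics/s9.png',cv2.resize(c['img'][100:320,200:460],None,fx=2.6,fy=2.6,interpolation=2)[:,:,::-1])
E
```

```text
t 33.4 tcp [ 0.4488 -0.2775  0.214 ] w 1.0 f 0.0 F [ 0. -1. -1.]
```

View pics/s9.png

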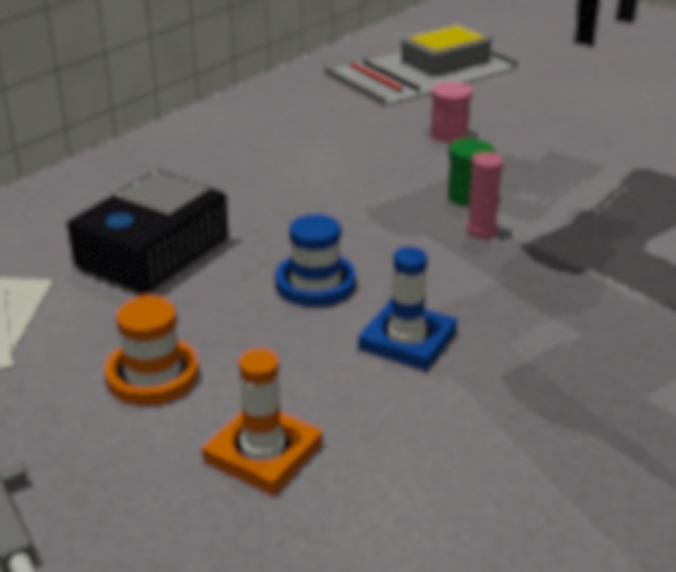

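All four stand upright in their matching wells: orange jar (148,340), orange tube (260,400), blue jar (315,255) and blue tube (409,295). The look-alikes, reader and pipette are undisturbed and the gripper is clear.

```bash
python3 -c "
from station import r
print(r.finish_job())"
```

```text
the job is handed in; nothing more can be done
None
```

All four containers stand upright and released in their matching wells, with the reader, pipette and look-alikes left alone; I handed the job in at about 33 s of the 99 s allowed.

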